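Start the jewellery cleaner

ROBOT

A 6-joint arm with a two-finger parallel gripper is mounted at the origin on the work surface. World frame = base frame: x ahead of the robot, y to its left, z up, the work surface at z = 0. Lengths are in m, angles in rad, forces in N, time in s.
With the tool pointing down it reaches from about 0.375 to 0.975 m from the base axis. Payload 3.8 kg.
Tool frame: the origin (TCP) lies midway between the tips of the shut fingers; the grasp point (between the pads) lies 19 mm behind it; z points along the fingers, y is the line along which they close (so a half turn about z gives the same grasp; the last joint's range is limited). The gripper opens to 85 mm and grips with 20 to 120 N. Pads are 22 mm wide; open, the fingers measure 114 mm over their backs; the gripper's body (76 mm by 85 mm) begins 54 mm behind the grasp point. The pads swing forward as they close: fully open they stand 13 mm farther back than shut.
Start: joints at [-1.316, 0.264, 1.604, -0, 1.274, -0.037], TCP at [0.194, -0.646, 0.193] pointing down, gripper open.
Joint ranges: [-2.63, 2.63], [-0.94, 2.18], [0.31, 2.57], [-1.31, 4.45], [0, 2.66], [-2.55, 2.55]. Speed limits (rad/s): [2.57, 2.57, 3.14, 3.14, 3.14, 3.14].

INTERFACE

Orientations are given as a unit quaternion [w, x, y, z].
In Python, from workcell import arm, eyes gives the robot as it stands.
- The arm moves only by the tool drive_tool, never from a script. Its argument "plan" is a list of rows, each an object with "translation": the shift along the tool's x, y, z in cm, a list of three; "twist": the turn, a rotation vector about the tool's x, y, z in rad, a list of three; "jaw": the opening in per cent of the stroke, from 0 (shut) to 100 (fully open). A call has 1 to 20 rows; each row is the pose to reach, as a shift and turn from the pose commanded when the call began, along the tool's axes at that moment; what a row does not reach only later rows make up. A row lasts 1/12 s, in which the tool goes at most 41.7 mm and 7.16 degrees, less where a joint would pass 70% of its speed; a pose out of reach is approached as far as the arm can. A call with a gripper value outside its range is refused whole. The fingers move at their own pace and stop on an object; the grip force is fixed at half the most. Time passes only in rows, so rows that repeat a pose let the fingers close. It gives the time, the measured TCP pose, the force, the opening and the grip force at its end, in the units of the state.
- arm.state(): the state, without advancing time (a new reading comes with each control period).
- eyes.read_camera(name): name is "side" or "top"; returns a dict with "frame" (400x640x3 uint8, red, green, blue), "z_map" (400x640 float32, m along the optical axis (not along the pixel's ray), 0 where there is no reading), "mtx" (3x3 intrinsics, pixels), "cam_to_world" (4x4, takes a point from camera to world coordinates). Camera axes: x right, y down, z forward; pixel columns grow to the right and rows downward; lengths in m; the calibration is good to about 2 mm. A picture is of the moment at which its call begins.
- arm.job_done(): hands the job in; it is judged then, once.
The state is a dict: "t": time; "q": joint angles; "joint_vel": joint speeds; "joint_torque": joint torques, N m; "ee_pos": TCP position; "ee_rot": TCP orientation; "contact_force": force on the tool from outside, world axes, zero at the start; "torque": the same for the moment, N m; "grip_width": finger opening in m; "grasp_force": force on a finger pad.
Only numpy, scipy, OpenCV 4.12 (cv2) and the standard library are available. Lean on these libraries where they do the work, as an engineer would, in place of code of your own. Each camera call takes 0.05 s, during which the arm holds its last target. There are 200 camera calls.

TASK

Put the blue lid on the blue cleaning tank so that it sits level and fully home, and let go of it; only then start the cleaner at the sloped console by pressing the yellow, then the blue, then the green key, one at a time. Press each key gently all the way down to its stop, without ramming it, and let it spring back up before the next. Do not press the red key, and leave the orange lid and the other loose things where they are.

Things in the scene. Friction and masses are not known exactly. Their poses are not given: they have to be found in the camera images.
- blue_tank: the blue-banded steel cleaning tank, fixed, open at the top: 124 mm outer diameter (128 mm at the band, 132 mm at the foot), 100 mm high, mouth 112 mm across. Origin: centre of its underside, z up
- blue_tank_rim (a point): centre of the blue tank's mouth, at the height of the rim (100 mm above the bench)
- blue_lid: loose lid, 0.18-0.35 kg: blue disc 124 mm across, 6 mm thick; under it a white plug 102 mm across, 8 mm high, for the tank's mouth (5 mm play all round); on top a black round knob 28 mm across, 34 mm high. Origin: centre of the plug's underside, z up; knob 14-48 mm above it. Fully home, the origin is 8 mm below the rim. Starts flat on the bench, knob up
- orange_lid: loose lid of another pot, not to be used: orange disc 94 mm across, same black knob, 48 mm high in all. Origin: centre of its underside
- orange_pot: fixed steel pot with an orange band, 92 mm across (100 mm at the band and foot), 80 mm high, open; not to be used. Origin: centre of its underside
- console: the fixed control console: grey panel, 150 by 300 mm, sloping down towards the robot (0.5 rad), on a black body. Origin: centre of its underside on the bench; the panel's middle is 70 mm above it, its far edge 106 mm, its near edge 34 mm. Four keys in one row along the console's y axis, 66 mm apart, at the panel's middle height; their order along the row differs every time
- key_yellow_base: the yellow round key (to be pressed first), in an aluminium bezel 54 mm across, 2 mm high. Origin: on the key's axis at the panel surface; z is the key's axis, square out of the panel, leaning 0.5 rad from vertical towards the robot; y runs along the row. The cap, 38 mm across, at rest stands 11 to 21 mm out of the panel: the height differs per key and run and is not reported; feel for it
- key_yellow (a joint): how far the yellow key is pressed: 0 at rest, 0.008 m at the hard stop. The spring pushes back with 3 N at first, 6.5 N at the stop; more than 45 N on the key counts as ramming
- key_blue_base: the blue round key (to be pressed second), in an aluminium bezel 54 mm across, 2 mm high. Origin: on the key's axis at the panel surface; z is the key's axis, square out of the panel, leaning 0.5 rad from vertical towards the robot; y runs along the row. The cap, 38 mm across, at rest stands 11 to 21 mm out of the panel: the height differs per key and run and is not reported; feel for it
- key_blue (a joint): how far the blue key is pressed: 0 at rest, 0.008 m at the hard stop. The spring pushes back with 3 N at first, 6.5 N at the stop; more than 45 N on the key counts as ramming
- key_green_base: the green round key (to be pressed third), in an aluminium bezel 54 mm across, 2 mm high. Origin: on the key's axis at the panel surface; z is the key's axis, square out of the panel, leaning 0.5 rad from vertical towards the robot; y runs along the row. The cap, 38 mm across, at rest stands 11 to 21 mm out of the panel: the height differs per key and run and is not reported; feel for it
- key_green (a joint): how far the green key is pressed: 0 at rest, 0.008 m at the hard stop. The spring pushes back with 3 N at first, 6.5 N at the stop; more than 45 N on the key counts as ramming
- key_red_base: the red round key (stop key, not to be pressed), in an aluminium bezel 54 mm across, 2 mm high. Origin: on the key's axis at the panel surface; z is the key's axis, square out of the panel, leaning 0.5 rad from vertical towards the robot; y runs along the row. The cap, 38 mm across, at rest stands 11 to 21 mm out of the panel: the height differs per key and run and is not reported; feel for it
- key_red (a joint): how far the red key is pressed: 0 at rest, 0.008 m at the hard stop. The spring pushes back with 3 N at first, 6.5 N at the stop; more than 45 N on the key counts as ramming
- graver_a: loose engraving tool lying on the bench: wooden mushroom handle and steel shaft, 135 mm long, 36 mm thick at most. Origin under its middle, x from handle to point. Leave alone
- graver_b: a second such engraving tool, 135 mm long. Leave alone
- pen: loose blue pen, 130 by 11 by 13 mm, lying along its x. Origin under its middle. Leave alone
- copper_dish: loose copper dome, 110 mm across, 36 mm high. Origin: centre of its underside. Leave alone
- loupe: loose black eye loupe standing upright, 42 mm across, 42 mm high. Origin: centre of its underside. Leave alone
Mind the look-alikes: they are no part of the job. There is more than one size of the blue_lid; the job needs the middle-sized.

How it is judged:
On the way, in this order (a step that is already met when the one before it is completed fails the run):
1. the blue lid lies level and fully home on the blue tank, let go (horizontal distance between blue_lid and blue_tank_rim below 0.01 m and z of blue_lid in the frame of blue_tank_rim between -0.0105 and -0.0055 m and angle between blue_lid's own z axis and vertical below 0.06 rad and contact force between the fingers and blue_lid below 0.5 N and linear speed of blue_lid below 0.03 m/s), for 0.2 s.
2. the yellow key is pressed at least 6.5 mm of its 8 mm stroke, all other keys up (value of joint key_yellow above 0.0065 m and value of joint each of key_blue, key_green, key_red below 0.002 m), for 0.05 s.
3. the yellow key has sprung back up (value of joint each of key_yellow, key_blue, key_green, key_red below 0.002 m), for 0.05 s.
4. the blue key is pressed at least 6.5 mm of its 8 mm stroke, all other keys up (value of joint key_blue above 0.0065 m and value of joint each of key_yellow, key_green, key_red below 0.002 m), for 0.05 s.
5. the blue key has sprung back up (all of step 3), for 0.05 s.
6. the green key is pressed at least 6.5 mm of its 8 mm stroke, all other keys up (value of joint key_green above 0.0065 m and value of joint each of key_yellow, key_blue, key_red below 0.002 m), for 0.05 s.
7. the green key has sprung back up (all of step 5), for 0.05 s.
At the end, for the whole second after the job is handed in: The blue lid rests level (within 0.06 rad) on the blue tank, its centre within 10 mm of the mouth's centre and its plug 5.5 to 10.5 mm below the rim, at rest; all four keys are up (less than 2 mm down); the orange lid, gravers, pen, copper dome and loupe are within 30 mm of where they started (all of step 7 and horizontal distance between blue_lid and blue_tank_rim below 0.01 m and z of blue_lid in the frame of blue_tank_rim between -0.0105 and -0.0055 m and angle between blue_lid's own z axis and vertical below 0.06 rad and linear speed of blue_lid below 0.02 m/s and distance of each of orange_lid, graver_a, graver_b, pen, copper_dish, loupe from where it was at the start of the episode below 0.03 m); the robot touches nothing.
It fails at once if the red key is pressed (value of joint key_red above 0.003 m).
It fails at once if a key is pressed while the blue lid is not on the tank (value of joint any of key_yellow, key_blue, key_green, key_red above 0.003 m and not (horizontal distance between blue_lid and blue_tank_rim below 0.01 m and z of blue_lid in the frame of blue_tank_rim below -0.0055 m)).
It fails at once if a key is rammed with more than 45 N (contact force between anything else and key_yellow_base above 45 N or contact force between anything else and key_blue_base above 45 N or contact force between anything else and key_green_base above 45 N or contact force between anything else and key_red_base above 45 N).
It fails at once if another loose thing is shifted by more than 30 mm (distance of any of orange_lid, graver_a, graver_b, pen, copper_dish, loupe from where it was at the start of the episode above 0.03 m).
It also fails if it takes over 64 s, if anything falls off the work surface, if the arm or the gripper's body presses on something with over 40 N, if the wrist force passes 120 N, or if a joint passes its speed limit or range.

## Working session

There is one attempt and no reset: what is moved stays moved. The work goes in short steps, Python scripts to look and compute and a tool call to move; the robot and the scene stay as the last step left them, time stands still between calls to the robot, and variables do not carry over. Pictures are saved under pics/ and viewed, at most 13 in all, crops included, and the job is handed in when it is done.

Besides the shell and the picture viewer there is one more tool, called after ">>>" as name(argument=value, ...) on one line, values as JSON. drive_tool: Moves the arm, as the interface text tells. Its arguments: {"type":"object","properties":{"plan":{"type":"array"}},"required":["plan"]}

```bash
mkdir -p pics; cat > h.py <<'E'
import numpy as np, cv2
from workcell import arm, eyes
def cap(n):
    d=eyes.read_camera(n); return d
def save(d,f): cv2.imwrite('pics/'+f,d['frame'][:,:,::-1])
def pts(d):
    z=d['z_map']; v,u=np.mgrid[:400,:640]; K=d['mtx']
    P=np.stack([(u-K[0,2])/K[0,0]*z,(v-K[1,2])/K[1,1]*z,z],-1)
    T=d['cam_to_world']; return P@T[:3,:3].T+T[:3,3]
E
python3 - <<'E'
from h import *
for n in ('top','side'):
    d=cap(n); save(d,n+'0.png'); np.savez(n+'0.npz',**d); print(d['cam_to_world'].round(3).tolist(),d['mtx'].tolist())
print(arm.state())
E
```

```text
[[-0.023, -0.995, 0.098, 0.415], [-1.0, 0.024, 0.013, 0.081], [-0.015, -0.097, -0.995, 1.427], [0.0, 0.0, 0.0, 1.0]] [[424.2644083531808, 0.0, 314.74257876389396], [0.0, 424.2644083531808, 199.52626373119054], [0.0, 0.0, 1.0]]
[[0.986, -0.11, 0.126, 0.406], [-0.167, -0.591, 0.789, -0.756], [-0.013, -0.799, -0.601, 0.742], [0.0, 0.0, 0.0, 1.0]] [[368.4948683863894, 0.0, 324.4948156077975], [0.0, 368.4948683863894, 199.86390074123887], [0.0, 0.0, 1.0]]
{'t': 0.1, 'q': array([-1.31592741e+00,  2.64716282e-01,  1.60525016e+00,  1.72371086e-06,
        1.27368227e+00, -3.69000063e-02]), 'joint_vel': array([-0.00085617, -0.00149539, -0.00338579,  0.00049424, -0.00092812,
        0.0003572 ]), 'joint_torque': array([ 4.72672873e-04, -5.16704786e+01, -3.68589771e+01, -1.07469320e-04,
        6.26313573e-03, -1.92977853e-05]), 'ee_pos': array([ 0.19397386, -0.64575634,  0.1913538 ]), 'ee_rot': array([-1.02201626e-03,  9.89377235e-01,  1.45367227e-01, -1.10998233e-04]), 'contact_force': array([ 0.65457112,  0.40319851, -0.2273959 ]), 'torque': array([-0.02390251,  0.04683349, -0.02199295]), 'grasp_force': 0.0, 'grip_width': 0.085323662249339}
```

View pics/top0.png

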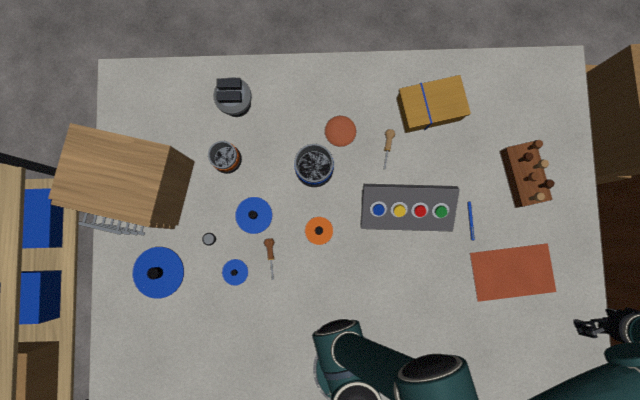

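View pics/side0.png

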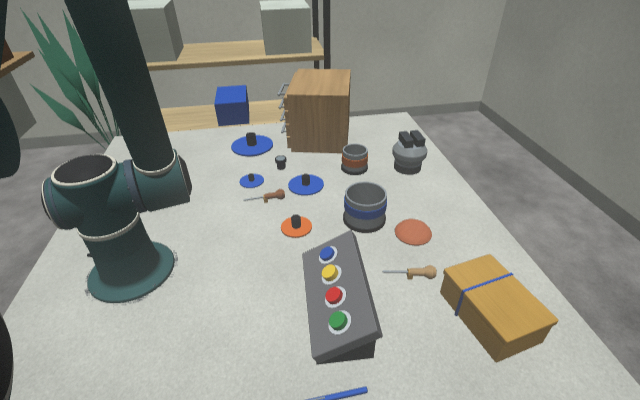

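The top view shows three blue lids at px (158,272), (254,215) and (235,272); the middle-sized one is at (254,215). The blue tank is at (314,165). The keys run blue (378,210), yellow (399,211), red (420,211), green (441,212). The side view agrees.

```bash
cat > m.py <<'E'
from h import *
def comps(d,lo,hi,amin=30):
    hsv=cv2.cvtColor(d['frame'],cv2.COLOR_RGB2HSV); m=cv2.inRange(hsv,lo,hi)
    n,l,s,c=cv2.connectedComponentsWithStats(m); return [(l==i,s[i],c[i]) for i in range(1,n) if s[i][4]>amin]
E
python3 - <<'E'
from m import *
for n in ('top','side'):
    d=dict(np.load(n+'0.npz')); P=pts(d)
    for name,lo,hi in (('blue',(105,150,60),(125,255,255)),('yel',(20,150,120),(32,255,255)),('red',(172,150,80),(180,255,255)),('green',(55,120,60),(80,255,200)),('orange',(8,190,150),(16,255,255))):
        for m,s,c in comps(d,lo,hi):
            q=P[m]; q=q[(q[:,2]>-.02)&(abs(q[:,0]-.5)<.6)]
            if len(q)<20: continue
            lo_,hi_=np.percentile(q,2,0),np.percentile(q,98,0)
            print(n,name,c.round(0),s[4],'med',np.median(q,0).round(4),'mid',((lo_+hi_)/2).round(4),'ext',(hi_-lo_).round(3))
d=dict(np.load('top0.npz'));P=pts(d)
# rim: high points around tank
w=P[130:200,285:345].reshape(-1,3); r=w[(w[:,2]>.094)&(w[:,2]<.108)]
print('rim',len(r),r.min(0),r.max(0),cv2.minEnclosingCircle(r[:,:2].astype(np.float32)))
# knob of middle lid
w=P[195:235,230:278].reshape(-1,3); print('knob zmax',np.percentile(w[:,2],99)); k=w[w[:,2]>.04]; print(len(k),np.median(k,0),cv2.minEnclosingCircle(k[:,:2].astype(np.float32)))
# disc points
# panel fit
w=P[188:228,366:455].reshape(-1,3); A=np.c_[w[:,:2],np.ones(len(w))]
g=np.ones(len(w),bool)
for _ in range(8):
    c=np.linalg.lstsq(A[g],w[g,2],rcond=None)[0]; g=abs(w[:,2]-A@c)<.004
nn=np.r_[-c[:2],1]; nn/=np.linalg.norm(nn); print('panel',c,nn,g.sum(),np.arccos(nn[2]))
E
```

```text
top blue [254. 215.] 956 med [0.5065 0.3028 0.0151] mid [0.5073 0.3041 0.0156] ext [0.108 0.11  0.014]
top blue [470. 216.] 69 med [ 0.4906 -0.4172  0.0098] mid [ 0.4808 -0.4171  0.0109] ext [0.104 0.01  0.009]
top blue [378. 209.] 89 med [ 0.5123 -0.1027  0.0816] mid [ 0.5109 -0.1033  0.0818] ext [0.028 0.03  0.02 ]
top blue [158. 272.] 1871 med [0.3257 0.6177 0.0204] mid [0.3264 0.6207 0.0211] ext [0.15  0.15  0.013]
top blue [235. 272.] 469 med [0.3205 0.3675 0.0107] mid [0.3209 0.3686 0.0116] ext [0.075 0.074 0.013]
top yel [399. 210.] 99 med [ 0.5069 -0.1682  0.0864] mid [ 0.5061 -0.1678  0.0871] ext [0.034 0.031 0.019]
top green [441. 211.] 94 med [ 0.501  -0.2991  0.0849] mid [ 0.5002 -0.2998  0.0856] ext [0.029 0.031 0.019]
top orange [319. 230.] 450 med [0.4513 0.0873 0.0144] mid [0.4508 0.0881 0.0146] ext [0.077 0.077 0.013]
side blue [252. 146.] 492 med [0.3299 0.6018 0.0225] mid [0.3272 0.6095 0.0225] ext [0.15  0.136 0.006]
side blue [251. 181.] 174 med [0.3225 0.3577 0.0126] mid [0.3227 0.3588 0.0132] ext [0.074 0.068 0.006]
side blue [306. 185.] 417 med [0.5047 0.2896 
[... 176 characters left out ...]
e [345. 393.] 157 med [ 0.494  -0.4207  0.0128] mid [ 0.4942 -0.4208  0.0129] ext [0.079 0.008 0.005]
side yel [328. 271.] 124 med [ 0.505  -0.1735  0.0882] mid [ 0.5048 -0.1725  0.0883] ext [0.027 0.03  0.016]
side green [337. 319.] 176 med [ 0.4993 -0.3039  0.0862] mid [ 0.4993 -0.3042  0.0861] ext [0.029 0.03  0.016]
rim 239 [0.60394312 0.03966795 0.09409983] [0.72427498 0.16084697 0.10732227] ((0.6641408205032349, 0.0993252769112587), 0.0618448443710804)
knob zmax 0.05187980952979428
71 [0.50524089 0.30300018 0.04916812] ((0.46528080105781555, 0.1986134648323059), 0.12827913463115692)
panel [ 0.27927107  0.11554016 -0.04293849] [-0.26732868 -0.11059934  0.95723726] 643 0.2934997225425134
```

```bash
cat > g.py <<'E'
from h import *
from scipy.spatial.transform import Rotation as R
def rot(s): q=s['ee_rot']; return R.from_quat([q[1],q[2],q[3],q[0]])
def go(p,Rt=None,s=None):
    s=s or arm.state(); r=rot(s); t=r.inv().apply(np.array(p)-s['ee_pos'])*100
    w=(r.inv()*Rt).as_rotvec() if Rt is not None else np.zeros(3)
    print('trans cm',t.round(2).tolist(),'twist',w.round(4).tolist())
E
python3 - <<'E'
from g import *
for p in ([.47,-.2,.28],[.507,.303,.2],[.507,.303,.1]): go(p)
print(rot(arm.state()).as_matrix().round(3))
E
```

```text
trans cm [39.26, -34.77, -8.79] twist [0.0, 0.0, 0.0]
trans cm [57.27, -81.86, -0.69] twist [0.0, 0.0, 0.0]
trans cm [57.27, -81.84, 9.31] twist [0.0, 0.0, 0.0]
[[ 0.958  0.288 -0.001]
 [ 0.288 -0.958  0.002]
 [ 0.    -0.002 -1.   ]]
```

>>> drive_tool(plan=[{"translation": [0, 0, -8.8], "twist": [0, 0, 0], "jaw": 100}, {"translation": [0, 0, -8.8], "twist": [0, 0, 0], "jaw": 100}, {"translation": [39.3, -34.8, -8.8], "twist": [0, 0, 0], "jaw": 100}, {"translation": [39.3, -34.8, -8.8], "twist": [0, 0, 0], "jaw": 100}, {"translation": [39.3, -34.8, -8.8], "twist": [0, 0, 0], "jaw": 100}, {"translation": [39.3, -34.8, -8.8], "twist": [0, 0, 0], "jaw": 100}, {"translation": [39.3, -34.8, -8.8], "twist": [0, 0, 0], "jaw": 100}, {"translation": [39.3, -34.8, -8.8], "twist": [0, 0, 0], "jaw": 100}, {"translation": [39.3, -34.8, -8.8], "twist": [0, 0, 0], "jaw": 100}, {"translation": [39.3, -34.8, -8.8], "twist": [0, 0, 0], "jaw": 100}, {"translation": [39.3, -34.8, -8.8], "twist": [0, 0, 0], "jaw": 100}, {"translation": [39.3, -34.8, -8.8], "twist": [0, 0, 0], "jaw": 100}, {"translation": [39.3, -34.8, -8.8], "twist": [0, 0, 0], "jaw": 100}, {"translation": [39.3, -34.8, -8.8], "twist": [0, 0, 0], "jaw": 100}, {"translation": [39.3, -34.8, -8.8], "twist": [0, 0, 0], "jaw": 100}, {"translation": [39.3, -34.8, -8.8], "twist": [0, 0, 0], "jaw": 100}])

```text
t: 1.43
ee_pos: [0.4723, -0.1958, 0.2802]
ee_rot: [-0.001, 0.989, 0.148, 0.0]
contact_force: [-0.3, 0.0, 0.7]
grip_width: 0.0854
grasp_force: 0.0
```

```bash
python3 -c "
from g import *
go([.507,.303,.2]);print(arm.state()['t'],arm.state()['ee_pos'],arm.state()['q'])"
```

```text
trans cm [17.91, -46.66, 8.14] twist [0.0, 0.0, 0.0]
1.4333 [ 0.47228475 -0.1957763   0.28018805] [-0.44348828 -0.0926819   1.82961571  0.00240627  1.40513774  0.82990981]
```

>>> drive_tool(plan=[{"translation": [17.9, -46.7, 8.1], "twist": [0, 0, 0], "jaw": 100}, {"translation": [17.9, -46.7, 8.1], "twist": [0, 0, 0], "jaw": 100}, {"translation": [17.9, -46.7, 8.1], "twist": [0, 0, 0], "jaw": 100}, {"translation": [17.9, -46.7, 8.1], "twist": [0, 0, 0], "jaw": 100}, {"translation": [17.9, -46.7, 8.1], "twist": [0, 0, 0], "jaw": 100}, {"translation": [17.9, -46.7, 8.1], "twist": [0, 0, 0], "jaw": 100}, {"translation": [17.9, -46.7, 8.1], "twist": [0, 0, 0], "jaw": 100}, {"translation": [17.9, -46.7, 8.1], "twist": [0, 0, 0], "jaw": 100}, {"translation": [17.9, -46.7, 8.1], "twist": [0, 0, 0], "jaw": 100}, {"translation": [17.9, -46.7, 8.1], "twist": [0, 0, 0], "jaw": 100}, {"translation": [17.9, -46.7, 8.1], "twist": [0, 0, 0], "jaw": 100}, {"translation": [17.9, -46.7, 8.1], "twist": [0, 0, 0], "jaw": 100}, {"translation": [17.9, -46.7, 8.1], "twist": [0, 0, 0], "jaw": 100}, {"translation": [17.9, -46.7, 8.1], "twist": [0, 0, 0], "jaw": 100}, {"translation": [17.9, -46.7, 8.1], "twist": [0, 0, 0], "jaw": 100}, {"translation": [17.9, -46.7, 8.1], "twist": [0, 0, 0], "jaw": 100}])

```text
t: 2.77
ee_pos: [0.5077, 0.2969, 0.1996]
ee_rot: [0.0, 0.989, 0.145, -0.0]
contact_force: [0.1, 0.3, -0.8]
grip_width: 0.0852
grasp_force: 0.0
```

```bash
python3 -c "
from g import *
go([.507,.303,.022]);s=arm.state();print(s['ee_pos'],rot(s).as_matrix().round(3).tolist())
d=cap('side');save(d,'s1.png')"
```

```text
trans cm [0.11, -0.62, 17.76] twist [0.0, 0.0, 0.0]
[0.50772565 0.29691304 0.19962451] [[0.958, 0.287, -0.0], [0.287, -0.958, -0.001], [-0.0, 0.001, -1.0]]
```

View pics/s1.png

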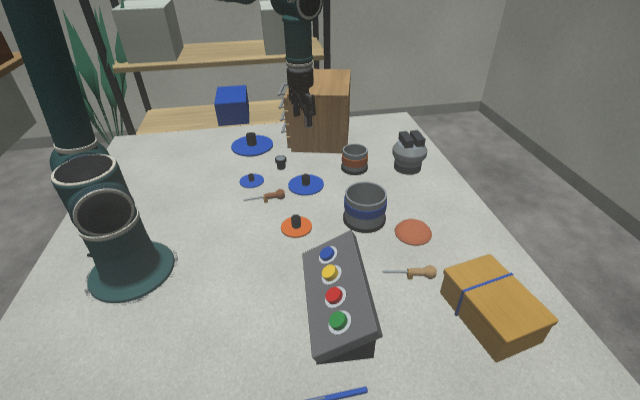

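The side view shows the open gripper above the middle lid (fingers near px (303,115), lid at (306,185)).

>>> drive_tool(plan=[{"translation": [0.1, -0.6, 4], "twist": [0, 0, 0], "jaw": 100}, {"translation": [0.1, -0.6, 8], "twist": [0, 0, 0], "jaw": 100}, {"translation": [0.1, -0.6, 12], "twist": [0, 0, 0], "jaw": 100}, {"translation": [0.1, -0.6, 14], "twist": [0, 0, 0], "jaw": 100}, {"translation": [0.1, -0.6, 16], "twist": [0, 0, 0], "jaw": 100}, {"translation": [0.1, -0.6, 17], "twist": [0, 0, 0], "jaw": 100}, {"translation": [0.1, -0.6, 17.5], "twist": [0, 0, 0], "jaw": 100}, {"translation": [0.1, -0.6, 17.5], "twist": [0, 0, 0], "jaw": 100}, {"translation": [0.1, -0.6, 17.5], "twist": [0, 0, 0], "jaw": 100}])

```text
t: 3.57
ee_pos: [0.508, 0.3046, 0.026]
ee_rot: [-0.0, 0.989, 0.145, 0.001]
contact_force: [0.6, 1.1, 0.6]
grip_width: 0.0856
grasp_force: 0.0
```

```bash
python3 -c "
from g import *
d=cap('side');cv2.imwrite('pics/s2.png',cv2.resize(d['frame'][110:230,220:400,::-1],None,fx=4,fy=4));print(arm.state()['ee_pos'])"
```

```text
[0.50835341 0.30503249 0.02648947]
```

View pics/s2.png

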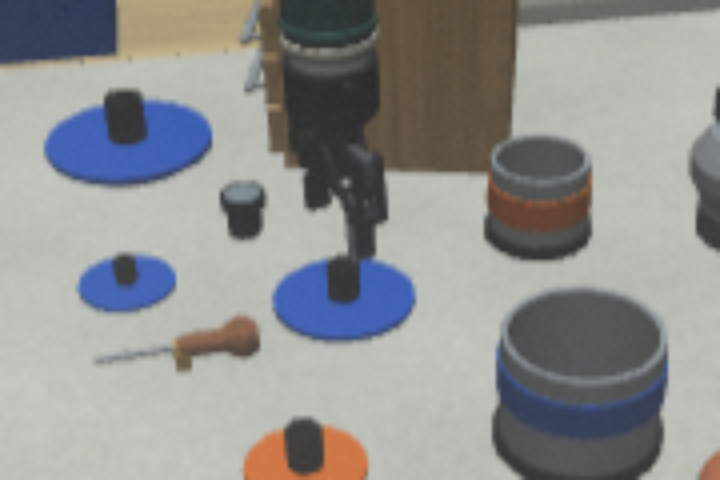

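```bash
python3 -c "
from g import *
d=cap('side');T=np.linalg.inv(d['cam_to_world']);K=d['mtx']
def pr(p):
    c=T[:3,:3]@p+T[:3,3]; c=K@c; return c[:2]/c[2]
s=arm.state();print(s['ee_pos'],s['contact_force'])
for p in ([.508,.305,.026],[.508,.305,.12],[.52,.264,.039],[.496,.346,.039],[.507,.303,.048]): print(p,pr(np.array(p)).round(1))
P=pts(d);print('finger tip pt',P[172,310].round(3),P[165,313].round(3),P[178,306].round(3))
t=cap('top');P=pts(t);w=P[150:260,200:330].reshape(-1,3);w=w[(w[:,2]>.15)&(w[:,2]<.3)];print(len(w),w.mean(0) if len(w) else '')
cv2.imwrite('pics/t2.png',cv2.resize(t['frame'][150:270,200:340,::-1],None,fx=5,fy=5))"
```

```text
[0.50839408 0.30525477 0.02663727] [0.37323725 0.43410558 0.81488054]
[0.508, 0.305, 0.026] [305.1 180.8]
[0.508, 0.305, 0.12] [303.8 157.3]
[0.52, 0.264, 0.039] [309.9 183.9]
[0.496, 0.346, 0.039] [300.1 171.7]
[0.507, 0.303, 0.048] [304.6 175.8]
finger tip pt [0.521 0.252 0.094] [0.529 0.234 0.131] [0.51  0.288 0.049]
151 [0.50357984 0.26779292 0.21062983]
```

View pics/t2.png

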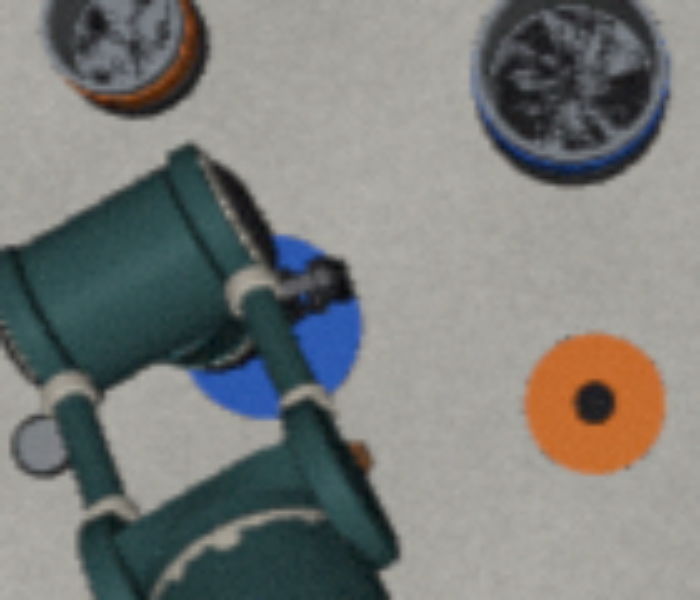

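```bash
python3 -c "
from g import *
d=cap('side');P=pts(d);o=np.load('side0.npz')
df=(abs(d['z_map']-o['z_map'])>.015)
for r in range(140,192,2):
    c=[i for i in range(285,325) if df[r,i]]
    if c: print(r,c[0],c[-1],P[r,c[0]].round(3),P[r,c[-1]].round(3))
f=np.hypot(*(d['frame'].astype(float)-o['frame'])[...,:2].transpose(2,0,1))>30
print([(r,np.where(f[r,285:325])[0][[0,-1]]+285) for r in range(165,192) if f[r,285:325].any()])
cv2.imwrite('pics/s3.png',cv2.resize(d['frame'][130:200,270:340,::-1],None,fx=8,fy=8))"
```

```text
140 292 311 [0.477 0.369 0.154] [0.531 0.278 0.196]
142 292 309 [0.477 0.373 0.145] [0.524 0.273 0.192]
144 292 310 [0.477 0.375 0.136] [0.527 0.272 0.185]
146 292 311 [0.476 0.369 0.132] [0.531 0.286 0.17 ]
148 295 315 [0.483 0.332 0.143] [0.538 0.242 0.186]
150 295 315 [0.484 0.349 0.126] [0.538 0.241 0.18 ]
152 290 315 [0.477 0.559 0.002] [0.538 0.244 0.171]
154 296 315 [0.486 0.345 0.112] [0.538 0.242 0.165]
156 296 315 [0.485 0.344 0.105] [0.537 0.241 0.159]
158 296 316 [0.485 0.347 0.096] [0.54  0.237 0.153]
160 296 316 [0.484 0.344 0.089] [0.54  0.24  0.144]
162 306 316 [0.51  0.257 0.13 ] [0.54  0.24  0.137]
164 296 316 [0.491 0.459 0.004] [0.539 0.235 0.132]
166 307 313 [0.512 0.257 0.115] [0.532 0.256 0.114]
168 307 313 [0.512 0.259 0.106] [0.532 0.259 0.104]
170 307 313 [0.512 0.257 0.099] [0.531 0.253 0.1  ]
172 307 313 [0.512 0.262 0.089] [0.531 0.256 0.091]
174 308 310 [0.514 0.255 0.085] [0.521 0.262 0.08 ]
182 310 310 [ 0.406 -0.756  0.742] [ 0.406 -0.756  0.742]
[(165, array([306, 316])), (166, array([306, 314])), (167, array([306, 313])), (168, array([306, 313])), (169, array([306, 313])), (170, array([307, 313])), (171, array([307, 313])), (172, array([307, 313])), (173, array([307, 313])), (174, array([307, 313]))]
```

View pics/s3.png

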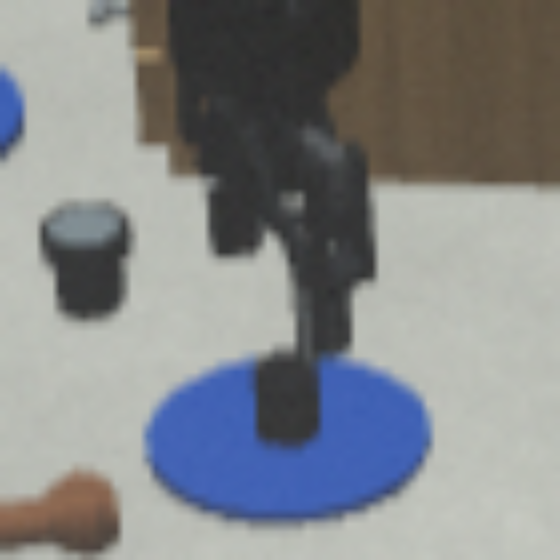

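```bash
python3 -c "
from g import *
d=dict(np.load('side0.npz'));K=d['mtx'];T=d['cam_to_world']
a=cv2.imread('pics/s1.png').astype(int);o=cv2.imread('pics/side0.png').astype(int)
m=abs(a-o).sum(2)>60
for r in range(100,140): 
    c=np.where(m[r,280:330])[0]
    if len(c): print(r,c[0]+280,c[-1]+280,end='; ')
v=lambda u,w:T[:3,:3]@np.array([(u-K[0,2])/K[0,0],(w-K[1,2])/K[1,1],1])
for w in (120,124,128):
    k=v(310,w); print(w,T[:3,3]+k*(.255+.756-.008)/k[1])
s=arm.state();print(s['ee_pos'],s['q'],s['contact_force'])"
```

```text
100 290 314; 101 291 314; 102 291 314; 103 291 314; 104 292 314; 105 294 314; 106 293 314; 107 293 315; 108 293 315; 109 293 315; 110 293 315; 111 293 315; 112 293 315; 113 293 315; 114 294 315; 115 294 313; 116 294 311; 117 306 311; 118 306 311; 119 304 311; 120 307 311; 121 307 311; 122 307 311; 123 307 311; 124 307 311; 125 307 311; 126 307 309; 120 [0.52663956 0.24675666 0.27816288]
124 [0.52616999 0.24675666 0.2654329 ]
128 [0.52569381 0.24675666 0.25252354]
[0.50806246 0.30528462 0.02632866] [ 4.99053004e-01  2.63587600e-01  1.93433088e+00 -1.54901938e-05
  9.40663116e-01  1.77812862e+00] [0.07420926 1.04241082 0.72501394]
```

The fingertips sit at about z=0.082 in the picture, while the reported TCP is 0.026. That puts the real tips about 43 mm higher than reported. I'll trust the camera and go down carefully while watching the force.

>>> drive_tool(plan=[{"translation": [0, 0.2, 1], "twist": [0, 0, 0], "jaw": 100}, {"translation": [0, 0.2, 2], "twist": [0, 0, 0], "jaw": 100}, {"translation": [0, 0.2, 2.5], "twist": [0, 0, 0], "jaw": 100}, {"translation": [0, 0.2, 2.5], "twist": [0, 0, 0], "jaw": 100}, {"translation": [0, 0.2, 2.5], "twist": [0, 0, 0], "jaw": 100}])

```text
t: 4.18
ee_pos: [0.5063, 0.3023, -0.0017]
ee_rot: [0.0, 0.989, 0.145, -0.001]
contact_force: [0.2, 1.0, 0.4]
grip_width: 0.0852
grasp_force: 0.0
```

```bash
cat > tip.py <<'E'
from g import *
d=cap('side');P=pts(d);o=np.load('side0.npz')
df=(abs(d['frame'].astype(int)-o['frame']).sum(2)>60)
for r in range(158,195):
    c=[i for i in range(285,325) if df[r,i]]
    if c: m=(c[0]+c[-1])//2; print(r,c[0],c[-1],P[r,m].round(3))
s=arm.state();print(s['ee_pos'],s['contact_force'],s['grip_width'],s['grasp_force'])
E
python3 tip.py
```

```text
158 294 315 [0.506 0.275 0.135]
159 295 315 [0.508 0.268 0.135]
160 295 315 [0.508 0.273 0.128]
161 296 316 [0.512 0.277 0.122]
162 296 316 [0.531 0.469 0.002]
163 296 316 [0.53  0.46  0.003]
164 296 316 [0.51  0.262 0.12 ]
165 296 316 [0.509 0.259 0.118]
166 296 316 [0.509 0.257 0.116]
167 296 316 [0.509 0.255 0.113]
168 296 316 [0.509 0.258 0.107]
169 296 316 [0.508 0.255 0.105]
170 297 316 [0.509 0.259 0.099]
171 306 316 [0.522 0.234 0.109]
172 306 316 [0.522 0.232 0.107]
173 306 316 [0.521 0.23  0.104]
174 307 314 [0.52  0.251 0.087]
175 307 313 [0.52  0.246 0.086]
176 307 313 [0.52 0.25 0.08]
177 307 313 [0.519 0.247 0.078]
178 307 313 [0.519 0.247 0.074]
179 308 313 [0.519 0.249 0.069]
180 308 313 [0.519 0.247 0.066]
181 308 313 [0.519 0.25  0.06 ]
182 308 310 [0.516 0.255 0.053]
[ 0.50691602  0.3025828  -0.00105265] [0.56467064 0.67907392 0.42571066] 0.08550089861298288 0.0
```

>>> drive_tool(plan=[{"translation": [0, 0, 0.7], "twist": [0, 0, 0], "jaw": 100}, {"translation": [0, 0, 1.3], "twist": [0, 0, 0], "jaw": 100}, {"translation": [0, 0, 1.8], "twist": [0, 0, 0], "jaw": 100}, {"translation": [0, 0, 1.8], "twist": [0, 0, 0], "jaw": 100}, {"translation": [0, 0, 1.8], "twist": [0, 0, 0], "jaw": 100}])

```text
t: 4.65
ee_pos: [0.5068, 0.3025, -0.0191]
ee_rot: [0.0, 0.989, 0.145, -0.001]
contact_force: [-1.5, -0.7, -0.6]
grip_width: 0.0849
grasp_force: 0.0
```

```bash
python3 tip.py | tail -5
```

```text
183 308 313 [0.519 0.249 0.053]
184 308 313 [0.518 0.249 0.049]
185 308 313 [0.518 0.25  0.045]
186 308 311 [0.516 0.257 0.036]
[ 0.50712834  0.30265805 -0.01872183] [ 0.08291367 -0.52574179  0.06325306] 0.08533977378582931 0.0
```

>>> drive_tool(plan=[{"translation": [0, 0, 0], "twist": [0, 0, 0], "jaw": 60}, {"translation": [0, 0, 0], "twist": [0, 0, 0], "jaw": 40}, {"translation": [0, 0, 0], "twist": [0, 0, 0], "jaw": 10}, {"translation": [0, 0, 0], "twist": [0, 0, 0], "jaw": 10}, {"translation": [0, 0, 0], "twist": [0, 0, 0], "jaw": 10}, {"translation": [0, 0, 0], "twist": [0, 0, 0], "jaw": 10}, {"translation": [0, 0, 0], "twist": [0, 0, 0], "jaw": 10}])

```text
t: 5.28
ee_pos: [0.5078, 0.3029, -0.018]
ee_rot: [-0.0, 0.989, 0.145, 0.0]
contact_force: [0.1, -0.7, 3.4]
grip_width: 0.0262
grasp_force: 59.4
```

>>> drive_tool(plan=[{"translation": [0, 0, -1], "twist": [0, 0, 0], "jaw": 10}, {"translation": [0, 0, -3], "twist": [0, 0, 0], "jaw": 10}, {"translation": [0, 0, -6], "twist": [0, 0, 0], "jaw": 10}, {"translation": [0, 0, -9], "twist": [0, 0, 0], "jaw": 10}, {"translation": [0, 0, -12], "twist": [0, 0, 0], "jaw": 10}, {"translation": [0, 0, -15], "twist": [0, 0, 0], "jaw": 10}, {"translation": [0, 0, -16], "twist": [0, 0, 0], "jaw": 10}, {"translation": [0, 0, -16], "twist": [0, 0, 0], "jaw": 10}, {"translation": [0, 0, -16], "twist": [0, 0, 0], "jaw": 10}, {"translation": [0, 0, -16], "twist": [0, 0, 0], "jaw": 10}])

```text
t: 6.12
ee_pos: [0.5055, 0.3018, 0.1388]
ee_rot: [0.001, 0.989, 0.145, -0.002]
contact_force: [-0.2, 0.3, -4.4]
grip_width: 0.0265
grasp_force: 59.4
```

```bash
python3 -c "
from m import *
from g import *
d=cap('side');P=pts(d);s=arm.state();print(s['ee_pos'],s['contact_force'],s['grip_width'])
for m,st,c in comps(d,(105,150,60),(125,255,255)):
    q=P[m];q=q[(q[:,2]>.08)&(q[:,2]<.35)]
    if len(q)<60: continue
    lo,hi=np.percentile(q,2,0),np.percentile(q,98,0);print(c,((lo+hi)/2).round(4),(hi-lo).round(3))
    A=np.c_[q[:,:2],np.ones(len(q))];print(np.linalg.lstsq(A,q[:,2],rcond=None)[0])
go([.664,.0993,s['ee_pos'][2]])
save(d,'s4.png')"
```

```text
[0.50528214 0.30164223 0.13836774] [-0.68496746  0.14303371 -3.03109715] 0.026279630869034388
[303.03140097 145.42270531] [0.5071 0.2925 0.1735] [0.109 0.097 0.004]
[-0.00333301 -0.00030929  0.17529115]
[325.75       252.40909091] [ 0.5133 -0.1069  0.0854] [0.021 0.029 0.01 ]
[ 0.48775522 -0.04164717 -0.16938803]
trans cm [9.38, 23.94, -0.03] twist [0.0, 0.0, 0.0]
```

View pics/s4.png

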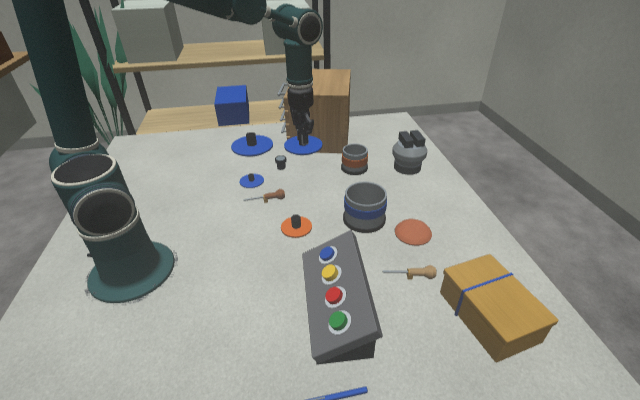

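The picture shows the lid hanging level in the gripper at px (303,145), clear of the bench; the tank mouth is at (365,190).

>>> drive_tool(plan=[{"translation": [2.3, 6, 0], "twist": [0, 0, 0], "jaw": 10}, {"translation": [2.3, 6, 0], "twist": [0, 0, 0], "jaw": 10}, {"translation": [4.7, 12, 0], "twist": [0, 0, 0], "jaw": 10}, {"translation": [4.7, 12, 0], "twist": [0, 0, 0], "jaw": 10}, {"translation": [7, 18, 0], "twist": [0, 0, 0], "jaw": 10}, {"translation": [7, 18, 0], "twist": [0, 0, 0], "jaw": 10}, {"translation": [9.4, 23.9, 0], "twist": [0, 0, 0], "jaw": 10}, {"translation": [9.4, 23.9, 0], "twist": [0, 0, 0], "jaw": 10}, {"translation": [9.4, 23.9, 0], "twist": [0, 0, 0], "jaw": 10}, {"translation": [9.4, 23.9, 0], "twist": [0, 0, 0], "jaw": 10}, {"translation": [9.4, 23.9, 0], "twist": [0, 0, 0], "jaw": 10}, {"translation": [9.4, 23.9, 0], "twist": [0, 0, 0], "jaw": 10}])

```text
t: 7.17
ee_pos: [0.6645, 0.1018, 0.1399]
ee_rot: [-0.0, 0.989, 0.146, -0.002]
contact_force: [-0.6, -0.1, -3.1]
grip_width: 0.0259
grasp_force: 60.2
```

```bash
cat > lid.py <<'E'
from m import *
from g import *
s=arm.state();print(s['ee_pos'],s['contact_force'],s['grip_width'])
def ray(d,uv,z):
    K,T=d['mtx'],d['cam_to_world']; u=cv2.undistortPoints(np.float32(uv).reshape(-1,1,2),K,None).reshape(-1,2)
    k=np.c_[u,np.ones(len(u))]@T[:3,:3].T; return T[:3,3]+k*((z-T[2,3])/k[:,2])[:,None]
for n in ('side','top'):
    d=cap(n);P=pts(d)
    for m,st,c in comps(d,(105,150,40),(125,255,255),100):
        q=P[m]
        zz=np.median(q[:,2])
        if zz<.09 or np.linalg.norm(np.median(q,0)[:2]-s['ee_pos'][:2])>.08: continue
        cn=max(cv2.findContours(m.astype(np.uint8),0,1)[0],key=len); hull=cv2.convexHull(cn)[:,0]
        e=cv2.fitEllipse(cn); r=ray(d,hull,zz)[:,:2]
        print(n,c,'z',zz.round(4),'circle',[np.round(x,4) for x in cv2.minEnclosingCircle(r.astype(np.float32))],'ellipse ctr',ray(d,[e[0]],zz).round(4))
d=dict(np.load('side0.npz'));P=pts(d)
w=P[178:232,335:395].reshape(-1,3); r=w[(w[:,2]>.095)&(w[:,2]<.106)]
print('rim side',len(r),cv2.minEnclosingCircle(r[:,:2].astype(np.float32)))
E
python3 lid.py
```

```text
[0.66454974 0.10175195 0.13994704] [-0.63902327 -0.0634265  -3.07833361] 0.02587814840833752
side [366.65837479 173.61359867] z 0.1743 circle [array([0.6658, 0.0996]), np.float64(0.0609)] ellipse ctr [[0.664  0.0938 0.1743]]
top [314.2829582  166.31511254] z 0.1731 circle [array([0.6518, 0.0975]), np.float64(0.0622)] ellipse ctr [[0.6399 0.095  0.1731]]
rim side 299 ((0.6354961395263672, 0.04617378115653992), 0.12323503196239471)
```

>>> drive_tool(plan=[{"translation": [-0.15, 0, 1.5], "twist": [0, 0, 0], "jaw": 10}, {"translation": [-0.15, 0, 3], "twist": [0, 0, 0], "jaw": 10}, {"translation": [-0.15, 0, 4.5], "twist": [0, 0, 0], "jaw": 10}, {"translation": [-0.15, 0, 5.2], "twist": [0, 0, 0], "jaw": 10}, {"translation": [-0.15, 0, 5.2], "twist": [0, 0, 0], "jaw": 10}, {"translation": [-0.15, 0, 5.2], "twist": [0, 0, 0], "jaw": 10}, {"translation": [-0.15, 0, 5.2], "twist": [0, 0, 0], "jaw": 10}])

```text
t: 7.85
ee_pos: [0.6654, 0.1009, 0.0908]
ee_rot: [0.0, 0.989, 0.146, 0.001]
contact_force: [-0.5, 0.6, -2.6]
grip_width: 0.026
grasp_force: 60.2
```

```bash
sed -i '/^print(.rim side/d;/^w=P/d' lid.py; cat >> lid.py <<'E'
w=P[178:232,335:395].reshape(-1,3); r=w[(w[:,2]>.095)&(w[:,2]<.108)&(np.hypot(w[:,0]-.664,w[:,1]-.099)<.07)]
print('rim side',len(r),cv2.minEnclosingCircle(r[:,:2].astype(np.float32)))
E
python3 lid.py
```

```text
[0.66542579 0.10094195 0.09077385] [-0.47079028  0.55426052 -2.59577545] 0.026006569059176123
side [365.92033898 187.97627119] z 0.1252 circle [array([0.6652, 0.0995]), np.float64(0.0617)] ellipse ctr [[0.6644 0.093  0.1252]]
top [314.32035398 169.20176991] z 0.1234 circle [array([0.6533, 0.0967]), np.float64(0.0623)] ellipse ctr [[0.6396 0.0966 0.1234]]
rim side 292 ((0.6640671491622925, 0.09785863012075424), 0.06434181332588196)
```

>>> drive_tool(plan=[{"translation": [-0.1, 0.05, 0.3], "twist": [0, 0, 0], "jaw": 10}, {"translation": [-0.1, 0.05, 0.6], "twist": [0, 0, 0], "jaw": 10}, {"translation": [-0.1, 0.05, 0.9], "twist": [0, 0, 0], "jaw": 10}, {"translation": [-0.1, 0.05, 1.1], "twist": [0, 0, 0], "jaw": 10}, {"translation": [-0.1, 0.05, 1.3], "twist": [0, 0, 0], "jaw": 10}, {"translation": [-0.1, 0.05, 1.5], "twist": [0, 0, 0], "jaw": 10}, {"translation": [-0.1, 0.05, 1.6], "twist": [0, 0, 0], "jaw": 10}, {"translation": [-0.1, 0.05, 1.6], "twist": [0, 0, 0], "jaw": 10}, {"translation": [-0.1, 0.05, 1.6], "twist": [0, 0, 0], "jaw": 10}])

```text
t: 8.7
ee_pos: [0.6639, 0.0997, 0.0741]
ee_rot: [0.0, 0.989, 0.145, 0.0]
contact_force: [-2.7, -1.5, 1.2]
grip_width: 0.0264
grasp_force: 61.0
```

```bash
python3 lid.py
```

```text
[0.66388523 0.09968315 0.0741242 ] [-2.70485004 -1.45601573  1.20313113] 0.026359394837889162
side [365.1443299  192.94329897] z 0.1086 circle [array([0.6645, 0.0975]), np.float64(0.0603)] ellipse ctr [[0.6628 0.0913 0.1086]]
top [314.99821429 170.8       ] z 0.1066 circle [array([0.6531, 0.0963]), np.float64(0.0609)] ellipse ctr [[0.6372 0.0949 0.1066]]
rim side 292 ((0.6640671491622925, 0.09785863012075424), 0.06434181332588196)
```

>>> drive_tool(plan=[{"translation": [0, 0, 0.1], "twist": [0, 0, 0], "jaw": 10}, {"translation": [0, 0, 0.2], "twist": [0, 0, 0], "jaw": 10}, {"translation": [0, 0, 0.2], "twist": [0, 0, 0], "jaw": 10}])

```text
t: 9.05
ee_pos: [0.6639, 0.0997, 0.0741]
ee_rot: [0.0, 0.989, 0.145, 0.0]
contact_force: [-7.6, -1.9, 10.6]
grip_width: 0.0263
grasp_force: 61.9
```

The reported z of 0.0741 is 92 mm above the grasp height, so the lid is home. Releasing it now.

>>> drive_tool(plan=[{"translation": [0, 0, -0.15], "twist": [0, 0, 0], "jaw": 10}, {"translation": [0, 0, -0.15], "twist": [0, 0, 0], "jaw": 40}, {"translation": [0, 0, -0.15], "twist": [0, 0, 0], "jaw": 70}, {"translation": [0, 0, -0.15], "twist": [0, 0, 0], "jaw": 100}, {"translation": [0, 0, -0.15], "twist": [0, 0, 0], "jaw": 100}, {"translation": [0, 0, -0.15], "twist": [0, 0, 0], "jaw": 100}, {"translation": [0, 0, -0.15], "twist": [0, 0, 0], "jaw": 100}, {"translation": [0, 0, -2], "twist": [0, 0, 0], "jaw": 100}, {"translation": [0, 0, -6], "twist": [0, 0, 0], "jaw": 100}, {"translation": [0, 0, -10], "twist": [0, 0, 0], "jaw": 100}, {"translation": [0, 0, -14], "twist": [0, 0, 0], "jaw": 100}, {"translation": [0, 0, -16], "twist": [0, 0, 0], "jaw": 50}, {"translation": [0, 0, -16], "twist": [0, 0, 0], "jaw": 0}, {"translation": [0, 0, -16], "twist": [0, 0, 0], "jaw": 0}, {"translation": [0, 0, -16], "twist": [0, 0, 0], "jaw": 0}])

```text
t: 10.3
ee_pos: [0.6632, 0.0996, 0.2303]
ee_rot: [-0.0, 0.989, 0.145, -0.001]
contact_force: [-0.6, 0.2, -1.5]
grip_width: 0.0388
grasp_force: 0.0
```

```bash
python3 - <<'E'
from m import *
from g import *
d=cap('side');P=pts(d);save(d,'s5.png')
for m,st,c in comps(d,(105,150,40),(125,255,255),200):
    q=P[m];q=q[(q[:,2]>.095)&(q[:,2]<.12)]
    if len(q)<100: continue
    A=np.c_[q[:,:2],np.ones(len(q))];print(c,np.median(q,0),cv2.minEnclosingCircle(q[:,:2].astype(np.float32)),np.linalg.lstsq(A,q[:,2],rcond=None)[0])
s=arm.state();print(s['ee_pos'],s['grip_width'],s['q'])
# key axes from cap centres (both views), yaw
T0=dict(np.load('top0.npz'));S0=dict(np.load('side0.npz'))
for nm,d in (('top',T0),('side',S0)):
    P=pts(d)
    for name,lo,hi in (('blue',(105,150,60),(125,255,255)),('yel',(20,150,120),(32,255,255)),('red1',(170,150,80),(180,255,255)),('red0',(0,180,80),(5,255,255)),('green',(55,120,60),(80,255,200))):
        for m,st,c in comps(d,lo,hi):
            q=P[m]; md=np.median(q,0)
            if not(.05<md[2]<.12 and -.35<md[1]<-.05 and .45<md[0]<.56): continue
            print(nm,name,len(q),md.round(4))
E
```

```text
[365.63461538 192.25961538] [0.65937158 0.08732617 0.10863926] ((0.6652159690856934, 0.09844491630792618), 0.06066453829407692) [-0.00173283  0.00055007  0.10974838]
[0.66257302 0.09953148 0.22917182] 0.03109383845722345 [ 1.11932421e-01  2.38178082e-01  1.56867148e+00 -2.57241352e-08
  1.33842903e+00  1.39096139e+00]
top blue 89 [ 0.5123 -0.1027  0.0816]
top yel 99 [ 0.5069 -0.1682  0.0864]
top red0 83 [ 0.5034 -0.2341  0.0835]
top green 94 [ 0.501  -0.2991  0.0849]
side blue 88 [ 0.5107 -0.1088  0.0837]
side yel 124 [ 0.505  -0.1735  0.0882]
side green 176 [ 0.4993 -0.3039  0.0862]
```

View pics/s5.png

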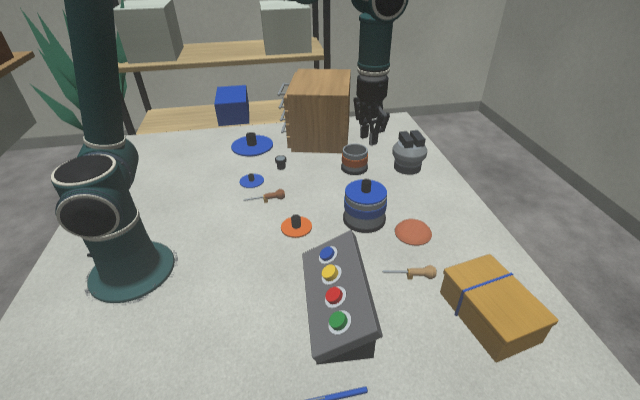

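The picture shows the lid seated level on the tank at px (366,192), released, with the gripper above and closed. Next is the yellow key.

```bash
cat > key.py <<'E'
from g import *
import sys
C=dict(y=(.506,-.171,.087),b=(.5115,-.1055,.082),g=(.500,-.3015,.0855))
n=np.array([-.4787,.0259,.8776]); off=.043
def hover(k,h,cor=(0,0,0)):
    s=arm.state(); Rt=R.from_rotvec(R.align_vectors([-n],[rot(s).as_matrix()[:,2]])[0].as_rotvec())*rot(s)
    zc=rot(s).as_matrix()[:,2]; Rt=R.align_vectors([-n],[zc])[0]
    ax=np.cross(zc,-n); a=np.arctan2(np.linalg.norm(ax),zc@-n); Rt=R.from_rotvec(ax/np.linalg.norm(ax)*a)*rot(s)
    go(np.array(C[k])+n*(h-off)+np.array(cor),Rt,s)
E
sed -i '/R.align_vectors(\[-n\],\[rot/c\    s=arm.state()' key.py; sed -i 's/ Rt=R.align_vectors.*$//' key.py
python3 -c "
from key import *
hover('y',.08)"
```

```text
trans cm [-24.41, 20.81, 11.04] twist [-0.1702, 0.474, -0.0]
```

>>> drive_tool(plan=[{"translation": [-24.4, 20.8, 5], "twist": [-0.17, 0.47, 0], "jaw": 0}, {"translation": [-24.4, 20.8, 5], "twist": [-0.17, 0.47, 0], "jaw": 0}, {"translation": [-24.4, 20.8, 5], "twist": [-0.17, 0.47, 0], "jaw": 0}, {"translation": [-24.4, 20.8, 5], "twist": [-0.17, 0.47, 0], "jaw": 0}, {"translation": [-24.4, 20.8, 5], "twist": [-0.17, 0.47, 0], "jaw": 0}, {"translation": [-24.4, 20.8, 5], "twist": [-0.17, 0.47, 0], "jaw": 0}, {"translation": [-24.4, 20.8, 5], "twist": [-0.17, 0.47, 0], "jaw": 0}, {"translation": [-24.4, 20.8, 5], "twist": [-0.17, 0.47, 0], "jaw": 0}, {"translation": [-24.4, 20.8, 5], "twist": [-0.17, 0.47, 0], "jaw": 0}, {"translation": [-24.4, 20.8, 11], "twist": [-0.17, 0.47, 0], "jaw": 0}, {"translation": [-24.4, 20.8, 11], "twist": [-0.17, 0.47, 0], "jaw": 0}, {"translation": [-24.4, 20.8, 11], "twist": [-0.17, 0.47, 0], "jaw": 0}, {"translation": [-24.4, 20.8, 11], "twist": [-0.17, 0.47, 0], "jaw": 0}, {"translation": [-24.4, 20.8, 11], "twist": [-0.17, 0.47, 0], "jaw": 0}])

```text
t: 11.52
ee_pos: [0.4906, -0.1694, 0.1219]
ee_rot: [0.049, 0.959, 0.141, 0.242]
contact_force: [0.5, 0.8, 2.3]
grip_width: 0.0001
grasp_force: 0.0
```

```bash
cat > look.py <<'E'
from key import *
import sys
d=cap('side');P=pts(d)
cv2.imwrite('pics/'+sys.argv[1],cv2.resize(d['frame'][180:340,240:420,::-1],None,fx=4,fy=3.75 if 0 else 4)[:600])
o=np.load('side0.npz');s=arm.state();zt=rot(s).as_matrix()[:,2]
df=(abs(d['frame'].astype(int)-o['frame']).sum(2)>60)
q=P[df]; q=q[np.linalg.norm(q-s['ee_pos'],axis=1)<.15]
a=(q-s['ee_pos'])@zt; print('ee',s['ee_pos'].round(4),'tip along z rel ee',np.percentile(a,[95,98,99.5]).round(4))
t=q[(a>np.percentile(a,98)-.02)]; l=(t-s['ee_pos'])@rot(s).as_matrix(); print(len(t),'tip local mid',((np.percentile(l,3,0)+np.percentile(l,97,0))/2).round(4),np.ptp(l,axis=0).round(3))
print('force',s['contact_force'].round(2),'w',s['grip_width'],'axis',zt.round(3))
E
python3 look.py k1.png
```

```text
ee [ 0.4913 -0.1698  0.123 ] tip along z rel ee [-0.0514 -0.0468 -0.0411]
79 tip local mid [ 0.0011  0.0092 -0.0538] [0.022 0.012 0.027]
force [ 0.04  0.04 -0.42] w 0.0001720164723348696 axis [ 0.48  -0.027 -0.877]
```

View pics/k1.png

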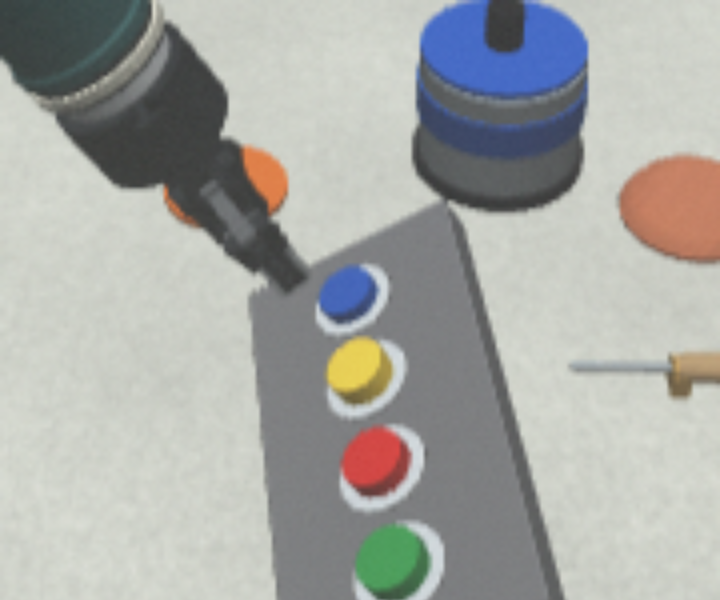

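The crop shows the shut fingers hovering square to the panel at px (290,285), short of the keys. The 43 mm tool offset along tool z holds here too. The tank lid is still in place.

```bash
python3 -c "
from key import *
hover('y',.013)"
```

```text
trans cm [-0.43, -0.11, 6.87] twist [0.0014, -0.0011, 0.0]
```

>>> drive_tool(plan=[{"translation": [-0.4, -0.1, 2], "twist": [0, 0, 0], "jaw": 0}, {"translation": [-0.4, -0.1, 4], "twist": [0, 0, 0], "jaw": 0}, {"translation": [-0.4, -0.1, 5.5], "twist": [0, 0, 0], "jaw": 0}, {"translation": [-0.4, -0.1, 6.5], "twist": [0, 0, 0], "jaw": 0}, {"translation": [-0.4, -0.1, 6.9], "twist": [0, 0, 0], "jaw": 0}, {"translation": [-0.4, -0.1, 6.9], "twist": [0, 0, 0], "jaw": 0}, {"translation": [-0.4, -0.1, 6.9], "twist": [0, 0, 0], "jaw": 0}, {"translation": [-0.4, -0.1, 6.9], "twist": [0, 0, 0], "jaw": 0}])

```text
t: 12.23
ee_pos: [0.5204, -0.1721, 0.0606]
ee_rot: [0.05, 0.958, 0.141, 0.243]
contact_force: [1.6, 0.5, 0.5]
grip_width: -0.0004
grasp_force: 0.0
```

```bash
python3 look.py k2.png; python3 -c "
from key import *
hover('y',.0)"
```

```text
ee [ 0.5202 -0.1721  0.0605] tip along z rel ee [-0.0432 -0.0251 -0.014 ]
20 tip local mid [-0.0078 -0.0526 -0.0285] [0.044 0.139 0.031]
force [0.34 0.4  0.48] w -0.0001987853897459353 axis [ 0.48  -0.027 -0.877]
trans cm [0.03, -0.03, 1.29] twist [0.0019, -0.0013, 0.0]
```

View pics/k2.png

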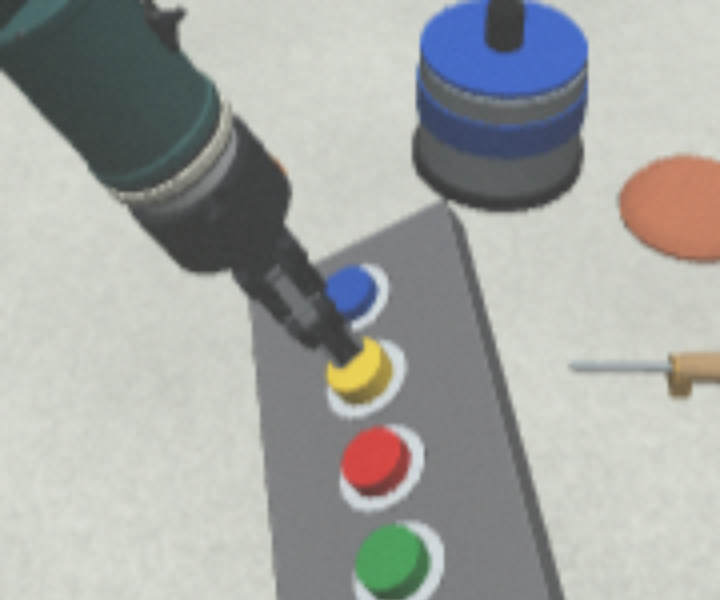

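The crop shows the fingertip just above the yellow cap, at px (348,355), centred across the row. Feeling forward now.

>>> drive_tool(plan=[{"translation": [0, 0, 0.2], "twist": [0, 0, 0], "jaw": 0}, {"translation": [0, 0, 0.4], "twist": [0, 0, 0], "jaw": 0}, {"translation": [0, 0, 0.6], "twist": [0, 0, 0], "jaw": 0}, {"translation": [0, 0, 0.8], "twist": [0, 0, 0], "jaw": 0}, {"translation": [0, 0, 1.0], "twist": [0, 0, 0], "jaw": 0}, {"translation": [0, 0, 1.0], "twist": [0, 0, 0], "jaw": 0}, {"translation": [0, 0, 1.0], "twist": [0, 0, 0], "jaw": 0}])

```text
t: 12.87
ee_pos: [0.5243, -0.1721, 0.0503]
ee_rot: [0.049, 0.959, 0.141, 0.242]
contact_force: [-1.5, -0.2, 3.4]
grip_width: 0.0001
grasp_force: 1.8
```

>>> drive_tool(plan=[{"translation": [0, 0, 0.15], "twist": [0, 0, 0], "jaw": 0}, {"translation": [0, 0, 0.3], "twist": [0, 0, 0], "jaw": 0}, {"translation": [0, 0, 0.4], "twist": [0, 0, 0], "jaw": 0}, {"translation": [0, 0, 0.4], "twist": [0, 0, 0], "jaw": 0}, {"translation": [0, 0, 0.4], "twist": [0, 0, 0], "jaw": 0}])

```text
t: 13.28
ee_pos: [0.5261, -0.1722, 0.0468]
ee_rot: [0.049, 0.959, 0.141, 0.242]
contact_force: [-2.8, -0.1, 4.5]
grip_width: -0.0001
grasp_force: 2.6
```

>>> drive_tool(plan=[{"translation": [0, 0, 0.1], "twist": [0, 0, 0], "jaw": 0}, {"translation": [0, 0, 0.2], "twist": [0, 0, 0], "jaw": 0}, {"translation": [0, 0, 0.3], "twist": [0, 0, 0], "jaw": 0}, {"translation": [0, 0, 0.3], "twist": [0, 0, 0], "jaw": 0}, {"translation": [0, 0, 0.3], "twist": [0, 0, 0], "jaw": 0}])

```text
t: 13.7
ee_pos: [0.5274, -0.1722, 0.0449]
ee_rot: [0.049, 0.959, 0.141, 0.242]
contact_force: [-15.1, 0.9, 16.9]
grip_width: -0.0002
grasp_force: 11.1
```

Yellow is at its stop at about 22 N. Backing off.

>>> drive_tool(plan=[{"translation": [0, 0, -1], "twist": [0, 0, 0], "jaw": 0}, {"translation": [0, 0, -3], "twist": [0, 0, 0], "jaw": 0}, {"translation": [0, 0, -4.5], "twist": [0, 0, 0], "jaw": 0}, {"translation": [0, 0, -4.5], "twist": [0, 0, 0], "jaw": 0}, {"translation": [0, 0, -4.5], "twist": [0, 0, 0], "jaw": 0}])

```text
t: 14.12
ee_pos: [0.5066, -0.1714, 0.0842]
ee_rot: [0.05, 0.958, 0.141, 0.243]
contact_force: [-0.2, -0.0, -0.1]
grip_width: 0.0002
grasp_force: 0.0
```

```bash
python3 -c "
from key import *
hover('b',.013);s=arm.state();print(s['ee_pos'],s['contact_force'])
d=cap('side');P=pts(d)
from m import comps
for m,st,c in comps(d,(20,150,120),(32,255,255)):
    if 300<c[0]<360 and 240<c[1]<300: print('yel',m.sum(),np.median(P[m],0).round(4))"
```

```text
trans cm [2.25, -6.22, 3.25] twist [0.002, -0.001, -0.0]
[ 0.50658428 -0.17138216  0.08424753] [-0.21730317 -0.0322234  -0.14117939]
yel 126 [ 0.5055 -0.1733  0.0878]
```

>>> drive_tool(plan=[{"translation": [1.1, -3.1, 0], "twist": [0, 0, 0], "jaw": 0}, {"translation": [2.2, -6.2, 0], "twist": [0, 0, 0], "jaw": 0}, {"translation": [2.2, -6.2, 0], "twist": [0, 0, 0], "jaw": 0}, {"translation": [2.2, -6.2, 1.5], "twist": [0, 0, 0], "jaw": 0}, {"translation": [2.2, -6.2, 2.5], "twist": [0, 0, 0], "jaw": 0}, {"translation": [2.2, -6.2, 3.2], "twist": [0, 0, 0], "jaw": 0}, {"translation": [2.2, -6.2, 3.2], "twist": [0, 0, 0], "jaw": 0}, {"translation": [2.2, -6.2, 3.2], "twist": [0, 0, 0], "jaw": 0}, {"translation": [2.2, -6.2, 3.4], "twist": [0, 0, 0], "jaw": 0}, {"translation": [2.2, -6.2, 3.6], "twist": [0, 0, 0], "jaw": 0}, {"translation": [2.2, -6.2, 3.8], "twist": [0, 0, 0], "jaw": 0}, {"translation": [2.2, -6.2, 4.0], "twist": [0, 0, 0], "jaw": 0}, {"translation": [2.2, -6.2, 4.0], "twist": [0, 0, 0], "jaw": 0}, {"translation": [2.2, -6.2, 4.0], "twist": [0, 0, 0], "jaw": 0}])

```text
t: 15.33
ee_pos: [0.5284, -0.1064, 0.0483]
ee_rot: [0.049, 0.959, 0.141, 0.242]
contact_force: [0.1, 0.4, -0.9]
grip_width: -0.0004
grasp_force: 0.0
```

```bash
python3 -c "
from key import *
hover('b',0);s=arm.state();print(s['ee_pos'],s['contact_force'])"
```

```text
trans cm [0.12, 0.04, 0.53] twist [0.0005, 0.0004, -0.0]
[ 0.52842732 -0.10639782  0.0483195 ] [ 0.08655572  0.42039742 -0.93208691]
```

>>> drive_tool(plan=[{"translation": [0.1, 0, 0.15], "twist": [0, 0, 0], "jaw": 0}, {"translation": [0.1, 0, 0.3], "twist": [0, 0, 0], "jaw": 0}, {"translation": [0.1, 0, 0.45], "twist": [0, 0, 0], "jaw": 0}, {"translation": [0.1, 0, 0.6], "twist": [0, 0, 0], "jaw": 0}, {"translation": [0.1, 0, 0.6], "twist": [0, 0, 0], "jaw": 0}, {"translation": [0.1, 0, 0.6], "twist": [0, 0, 0], "jaw": 0}])

```text
t: 15.83
ee_pos: [0.5322, -0.1062, 0.0435]
ee_rot: [0.049, 0.959, 0.141, 0.242]
contact_force: [-3.1, -0.9, 3.4]
grip_width: 0.0004
grasp_force: 2.4
```

>>> drive_tool(plan=[{"translation": [0, 0, 0.15], "twist": [0, 0, 0], "jaw": 0}, {"translation": [0, 0, 0.3], "twist": [0, 0, 0], "jaw": 0}, {"translation": [0, 0, 0.4], "twist": [0, 0, 0], "jaw": 0}, {"translation": [0, 0, 0.4], "twist": [0, 0, 0], "jaw": 0}, {"translation": [0, 0, 0.4], "twist": [0, 0, 0], "jaw": 0}])

```text
t: 16.25
ee_pos: [0.5339, -0.1063, 0.0409]
ee_rot: [0.049, 0.959, 0.141, 0.242]
contact_force: [-17.6, 0.1, 19.0]
grip_width: -0.0001
grasp_force: 13.1
```

Blue is at its stop at about 25 N. Retracting, then to green.

>>> drive_tool(plan=[{"translation": [0, 0, -1], "twist": [0, 0, 0], "jaw": 0}, {"translation": [0, 0, -3], "twist": [0, 0, 0], "jaw": 0}, {"translation": [0, 0, -5.5], "twist": [0, 0, 0], "jaw": 0}, {"translation": [0, 0, -5.5], "twist": [0, 0, 0], "jaw": 0}, {"translation": [0, 0, -5.5], "twist": [0, 0, 0], "jaw": 0}, {"translation": [0, 0, -5.5], "twist": [0, 0, 0], "jaw": 0}])

```text
t: 16.75
ee_pos: [0.5079, -0.1048, 0.088]
ee_rot: [0.049, 0.959, 0.141, 0.242]
contact_force: [0.1, -1.0, -0.0]
grip_width: -0.0
grasp_force: 0.0
```

```bash
python3 -c "
from key import *
hover('g',.013);s=arm.state();print(s['ee_pos'],s['contact_force'])"
```

```text
trans cm [-6.56, 18.56, 3.37] twist [0.0006, 0.0001, -0.0]
[ 0.50785946 -0.10482148  0.08802235] [ 0.11628293 -0.95987939 -0.00277688]
```

>>> drive_tool(plan=[{"translation": [-1.3, 3.7, 0], "twist": [0, 0, 0], "jaw": 0}, {"translation": [-2.6, 7.4, 0], "twist": [0, 0, 0], "jaw": 0}, {"translation": [-3.9, 11.1, 0], "twist": [0, 0, 0], "jaw": 0}, {"translation": [-5.2, 14.8, 0], "twist": [0, 0, 0], "jaw": 0}, {"translation": [-6.6, 18.6, 0], "twist": [0, 0, 0], "jaw": 0}, {"translation": [-6.6, 18.6, 0], "twist": [0, 0, 0], "jaw": 0}, {"translation": [-6.6, 18.6, 0], "twist": [0, 0, 0], "jaw": 0}, {"translation": [-6.6, 18.6, 1.5], "twist": [0, 0, 0], "jaw": 0}, {"translation": [-6.6, 18.6, 2.7], "twist": [0, 0, 0], "jaw": 0}, {"translation": [-6.6, 18.6, 3.3], "twist": [0, 0, 0], "jaw": 0}, {"translation": [-6.6, 18.6, 3.3], "twist": [0, 0, 0], "jaw": 0}, {"translation": [-6.6, 18.6, 3.3], "twist": [0, 0, 0], "jaw": 0}])

```text
t: 17.75
ee_pos: [0.5133, -0.301, 0.0586]
ee_rot: [0.048, 0.959, 0.141, 0.242]
contact_force: [0.5, 0.0, 0.1]
grip_width: 0.0002
grasp_force: 0.0
```

```bash
python3 look.py k3.png;python3 -c "
from key import *
hover('g',0)"
```

```text
ee [ 0.5137 -0.3017  0.0595] tip along z rel ee [-0.0285 -0.013   0.0865]
22 tip local mid [-0.0422 -0.0142  0.0298] [0.117 0.252 0.121]
force [ 0.85 -0.99  1.22] w -0.0001036875942146252 axis [ 0.478 -0.025 -0.878]
trans cm [0.03, 0.07, 1.36] twist [-0.0009, 0.0006, -0.0]
```

View pics/k3.png

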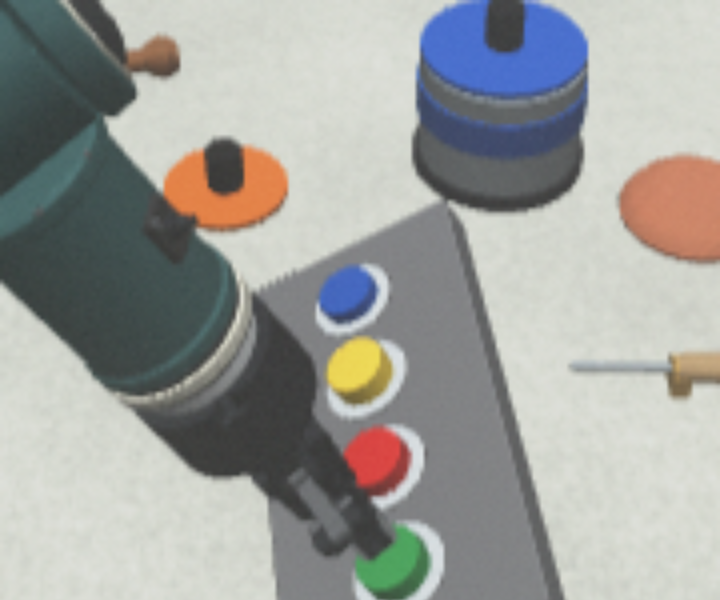

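The crop shows the fingertip just above the green cap at px (380,545). The blue and yellow keys are back up, and the red key is clear.

>>> drive_tool(plan=[{"translation": [0, 0, 0.2], "twist": [0, 0, 0], "jaw": 0}, {"translation": [0, 0, 0.4], "twist": [0, 0, 0], "jaw": 0}, {"translation": [0, 0, 0.6], "twist": [0, 0, 0], "jaw": 0}, {"translation": [0, 0, 0.8], "twist": [0, 0, 0], "jaw": 0}, {"translation": [0, 0, 1.0], "twist": [0, 0, 0], "jaw": 0}, {"translation": [0, 0, 1.2], "twist": [0, 0, 0], "jaw": 0}, {"translation": [0, 0, 1.2], "twist": [0, 0, 0], "jaw": 0}, {"translation": [0, 0, 1.2], "twist": [0, 0, 0], "jaw": 0}])

```text
t: 18.47
ee_pos: [0.5195, -0.3033, 0.0495]
ee_rot: [0.049, 0.959, 0.141, 0.242]
contact_force: [-2.6, 0.7, 2.8]
grip_width: 0.0001
grasp_force: 1.7
```

>>> drive_tool(plan=[{"translation": [0, 0, 0.15], "twist": [0, 0, 0], "jaw": 0}, {"translation": [0, 0, 0.3], "twist": [0, 0, 0], "jaw": 0}, {"translation": [0, 0, 0.45], "twist": [0, 0, 0], "jaw": 0}, {"translation": [0, 0, 0.45], "twist": [0, 0, 0], "jaw": 0}, {"translation": [0, 0, 0.45], "twist": [0, 0, 0], "jaw": 0}])

```text
t: 18.88
ee_pos: [0.5217, -0.3034, 0.0455]
ee_rot: [0.049, 0.959, 0.141, 0.242]
contact_force: [-2.5, 0.1, 5.0]
grip_width: 0.0002
grasp_force: 2.7
```

>>> drive_tool(plan=[{"translation": [0, 0, 0.1], "twist": [0, 0, 0], "jaw": 0}, {"translation": [0, 0, 0.2], "twist": [0, 0, 0], "jaw": 0}, {"translation": [0, 0, 0.3], "twist": [0, 0, 0], "jaw": 0}, {"translation": [0, 0, 0.3], "twist": [0, 0, 0], "jaw": 0}, {"translation": [0, 0, 0.3], "twist": [0, 0, 0], "jaw": 0}])

```text
t: 19.3
ee_pos: [0.5228, -0.3035, 0.0438]
ee_rot: [0.05, 0.959, 0.141, 0.243]
contact_force: [-13.9, 4.0, 16.7]
grip_width: 0.0001
grasp_force: 10.4
```

Green is at its stop at about 22 N. Retracting.

>>> drive_tool(plan=[{"translation": [0, 0, -1], "twist": [0, 0, 0], "jaw": 0}, {"translation": [0, 0, -4], "twist": [0, 0, 0], "jaw": 0}, {"translation": [0, 0, -8], "twist": [0, 0, 0], "jaw": 0}, {"translation": [0, 0, -10], "twist": [0, 0, 0], "jaw": 0}, {"translation": [0, 0, -10], "twist": [0, 0, 0], "jaw": 0}, {"translation": [0, 0, -10], "twist": [0, 0, 0], "jaw": 0}, {"translation": [0, 0, -10], "twist": [0, 0, 0], "jaw": 0}, {"translation": [0, 0, -10], "twist": [0, 0, 0], "jaw": 0}])

```text
t: 19.97
ee_pos: [0.4746, -0.2996, 0.1284]
ee_rot: [0.048, 0.959, 0.141, 0.241]
contact_force: [0.1, 1.2, 0.0]
grip_width: 0.0002
grasp_force: 0.0
```

```bash
python3 -c "
from h import *
s=arm.state();print(s['ee_pos'],s['contact_force'])
print(arm.job_done())"
```

```text
[ 0.47459912 -0.29963161  0.12844509] [0.09371166 1.17094286 0.04519245]
the job is handed in; nothing more can be done
None
```

The job is handed in at about 20 s with no verdict returned: the blue lid sits level and home on the tank, and yellow, blue and green were each pressed to the stop in order (22–25 N) and released; after the green press I checked only that the arm was clear, not a picture of the keys.

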